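Pin the book trough's follower

TASK

On the bookstall table, slide the dark wooden follower of the book trough by its black grip right up against the row of little books. Then take the pin with the red knob out of the wooden pin stand and lower it through the hole in the steel bridge and the hole of the brass tongue under it, until its flange rests on the bridge, so that the follower is locked; let go of it.

Things in the scene. Friction and masses are not known exactly. Their poses are not given: they have to be found in the camera images.
- rack_hole (a point): Mouth centre of a 26 mm hole in the steel bridge (80 x 60 mm, 12 thick) on the fixed light-wood book trough (120 x 360); mouth 52 mm above the table. y: along the trough, away from the books; z up. Books, 90 mm high, lie 160-250 mm along -y. 4 mm under the bridge plate runs the follower's brass tongue (12 thick), also with a 26 mm hole, and a holed board under it: aligned when home.
- follower_knob (a point): Centre of the black block grip on top of the dark wooden follower plate: 30 mm across the trough (x), 22 mm along it (y), 44 mm high, its centre 114 mm above the table. The plate below it (100 mm wide, 15 mm thick) has its top at 92 mm. Axes as rack_hole.
- follower (a joint): Slide of the follower along the trough, m: 0 = home against the books (hard stop), holes aligned; grows as it moves along +y of rack_hole, away from the books, up to 0.075. Starts at 0.04 to 0.07. About 2 N of friction; it stays where it is left.
- pin_grip (a point): Centre of the loose pin's upright red knob (24 mm dia, 44 high). Below: steel flange 44 mm wide, 6 thick, underside 28 mm below this point; shank 16 mm dia, 46 long, tapering to 6 mm at the tip. z: up the pin. 0.12 kg. Starts upright in a 54 mm high dark wood stand left or right of the trough, beside blue and white pins (70 mm apart, any order, too short); lift 50 mm to free it.
Mind the look-alikes: they are no part of the job. Leave any purple or turquoise look-alike of the part that bears pin_grip alone.

How it is judged:
By the outcome, as a careful person would: the job done as asked, in the order asked, and still so for the second after the job is handed in, with the robot touching nothing.
It also fails if it takes over 58 s, if anything falls off the work surface, if the arm or the gripper's body presses on something with over 40 N, if the wrist force passes 120 N, or if a joint passes its speed limit or range.

ROBOT

A 6-joint arm with a two-finger parallel gripper is mounted at the origin on the work surface. World frame = base frame: x ahead of the robot, y to its left, z up, the work surface at z = 0. Lengths are in mm, angles in rad, forces in N, time in s.
With the tool pointing down it reaches from about 350 to 775 mm from the base axis. Payload 7.3 kg.
Tool frame: the origin (TCP) lies on the front face of the gripper's body, between the roots of the fingers; the fingertips stand 66 mm ahead of it and the grasp point (between the pads) lies 47 mm ahead of it (bot.tip_extent is the distance from the TCP to the fingertips, in mm); z points along the fingers, y is the line along which they close (so a half turn about z gives the same grasp; the last joint's range is limited). The gripper opens to 92 mm and grips with 3 to 60 N. Pads are 19 mm wide; open, the fingers measure 130 mm over their backs; the gripper's body (75 mm by 190 mm) begins 47 mm behind the grasp point.
Start: joints at [1.183, 0.342, 1.524, -0, 1.275, -0.146], TCP at [125.693, 509.745, 292.241] pointing down, gripper open.
Joint ranges: [-2.53, 2.53], [-0.77, 2.02], [0.04, 2.7], [-1, 4.14], [0.28, 2.66], [-3.11, 3.11]. Speed limits (rad/s): [2.57, 2.57, 3.14, 3.14, 3.14, 3.14].

INTERFACE

Orientations are given as [roll, pitch, yaw] about the fixed x, y, z axes, in that order (R = Rz(yaw) Ry(pitch) Rx(roll)).
In Python, from plant import readout, viewer, order, bot gives the robot as it stands.
- The arm moves only by the shell command python3 -m creep 'ROWS'. ROWS is text: rows parted by semicolons, each of 7 numbers parted by spaces: the shift along the world's x, y, z in m, then the turn, a rotation vector about the world's x, y, z in rad, then the opening in per cent of the stroke, from 0 (shut) to 100 (fully open). A call has 1 to 8 rows; each row shifts and turns the commanded pose from where the row before left it; what a row does not reach is not made up. A row lasts 1/12 s, in which the tool goes at most 41.7 mm and 7.16 degrees, less where a joint would pass 70% of its speed; a pose out of reach is approached as far as the arm can. A call is refused whole if a number of a shift passes 0.0417 or a number of a turn 0.125, either way. A call with a gripper value outside its range is refused whole. The fingers move at their own pace and stop on an object; the grip force is fixed at half the most. Time passes only in rows, so rows that do not move let the fingers close. It gives the time, the measured TCP pose, the force, the opening and the grip force at its end, in the units of the state.
- readout.get_obs(): the state, without advancing time (a new reading comes with each control period).
- viewer.capture(name): name is "side" or "top"; returns the picture (400x640x3 uint8, red, green, blue); there is no depth.
- viewer.camera_info(name): a dict with "fx", "fy", "cx", "cy" (pixels), "origin" and "rotation" of the camera in the world. Camera axes: x right, y up, looking along -z (the intrinsics and any distortion apply to the point x, -y, -z); pixel columns grow to the right and rows downward; lengths in mm; the calibration is good to about 2 mm. A picture is of the moment at which its call begins. camera_info takes no time and is no camera call.
- order.close_job(): hands the job in; it is judged then, once.
The state is a dict: "time": time; "joint_positions": joint angles; "dq": joint speeds; "tau": joint torques, N m; "tool_pos": TCP position; "tcp_rot": TCP orientation; "contact_force": force on the tool from outside, world axes, zero at the start; "moment": the same for the moment, N m; "grip_width": finger opening in mm; "finger_force": force on a finger pad.
Only numpy, scipy, OpenCV 4.12 (cv2) and the standard library are available. Lean on these libraries where they do the work, as an engineer would, in place of code of your own. Each camera call takes 0.05 s, during which the arm holds its last target. There are 200 camera calls.

## Working session

There is one attempt and no reset: what is moved stays moved. The work goes in short steps, Python scripts to look and compute and a shell command to move; the robot and the scene stay as the last step left them, time stands still between calls to the robot, and variables do not carry over. Pictures are saved under pics/ and viewed, at most 10 in all, crops included, and the job is handed in when it is done.

```bash
mkdir -p pics
python3 - <<'E'
from plant import readout, viewer, order, bot
import cv2,numpy as np
for n in("side","top"):
    im=viewer.capture(n); cv2.imwrite(f"pics/{n}0.png",im[:,:,::-1])
    print(n,viewer.camera_info(n))
print(readout.get_obs())
E
```

```text
side {'fx': 407.06668180280377, 'fy': 407.06668180280377, 'cx': 324.0943370972022, 'cy': 206.99279493546086, 'origin': array([  16.18432675, -636.54922195,  742.92966543]), 'rotation': array([ 0.93721172,  0.00423249, -0.70034859])}
top {'fx': 456.20297287006656, 'fy': 456.20297287006656, 'cx': 315.13919526110647, 'cy': 197.1251716360997, 'origin': array([ 337.61826615,   30.14767466, 1177.61166547]), 'rotation': array([ 0.17224603,  0.01019708, -1.58911119])}
{'time': 0.1, 'joint_positions': array([ 1.18298220e+00,  3.42637855e-01,  1.52492485e+00, -1.90520585e-05,
        1.27539136e+00, -1.46004896e-01]), 'dq': array([ 9.08930613e-04, -2.11277632e-03, -3.08001407e-03,  7.89370954e-05,
       -1.72066307e-03,  2.84332566e-03]), 'tau': array([ 2.83793910e-03, -4.32005811e+01, -2.44694871e+01,  7.19965110e-02,
        5.26851055e-02, -7.25234759e-05]), 'tool_pos': array([125.59666144, 509.47228926, 291.6211084 ]), 'tcp_rot': array([-3.14024307e+00, -1.80042739e-04,  2.89978886e+00]), 'contact_force': array([ 0.23230842, -0.45828652,  0.08355329]), 'moment': array([0.03750669, 0.04102849, 0.00725694]), 'finger_force': 0.0, 'grip_width': 91.32804860099581}
```

View pics/top0.png

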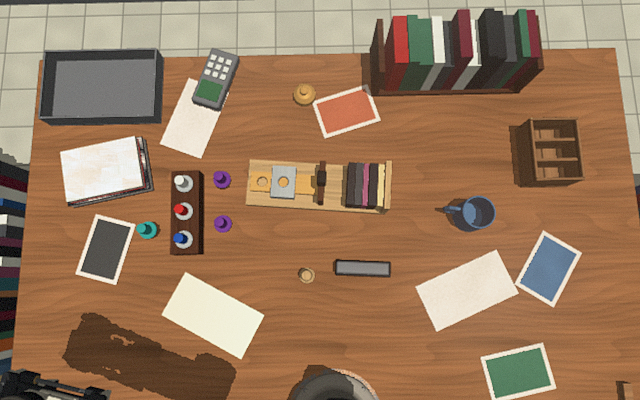

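View pics/side0.png

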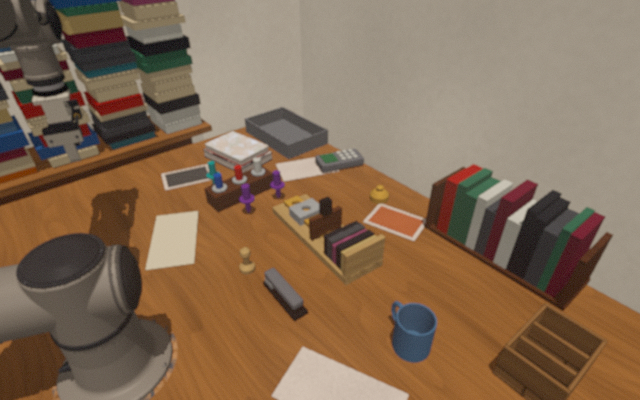

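Top view: the trough is at (247–392, 160–212), with the bridge hole at ~(283,182), the dark follower and black grip at ~(321,182), and the books at ~(365,185). The stand holds white (183,183), red (182,211) and blue (182,239). Candidates for the pin: red (182,211), blue and white in the stand (too short), purple (222,179) and (223,223), turquoise (147,230). I choose red and will check it in a crop.

```bash
cat > h.py <<'E'
from plant import readout, viewer, order, bot
import cv2,numpy as np
from scipy.spatial.transform import Rotation as R
def cam(n):
    c=viewer.camera_info(n); return c,R.from_euler('xyz',c['rotation']).as_matrix()
def ray(n,u,v):
    c,M=cam(n); d=M@np.array([(u-c['cx'])/c['fx'],-(v-c['cy'])/c['fy'],-1]); return c['origin'],d/np.linalg.norm(d)
def onz(n,u,v,z):
    o,d=ray(n,u,v); return o+d*(z-o[2])/d[2]
def proj(n,p):
    c,M=cam(n); q=M.T@(np.array(p)-c['origin']); return c['cx']+c['fx']*q[0]/-q[2], c['cy']+c['fy']*-q[1]/-q[2]
def two(a,b):
    (o,d),(p,e)=ray('top',*a),ray('side',*b)
    s=np.linalg.lstsq(np.c_[d,-e],p-o,rcond=None)[0]; A=o+s[0]*d;B=p+s[1]*e
    return (A+B)/2,np.linalg.norm(A-B)
def blobs(im,lo,hi,roi,amin=8):
    h=cv2.cvtColor(im,cv2.COLOR_RGB2HSV); m=cv2.inRange(h,lo,hi); k=np.zeros_like(m); x0,y0,x1,y1=roi; k[y0:y1,x0:x1]=m[y0:y1,x0:x1]
    n,_,s,c=cv2.connectedComponentsWithStats(k); return [(s[i][4],s[i][:4].tolist(),c[i].round(1).tolist()) for i in range(1,n) if s[i][4]>=amin]
E
python3 - <<'E'
from h import *
t=cv2.imread('pics/top0.png')[:,:,::-1].copy();s=cv2.imread('pics/side0.png')[:,:,::-1].copy()
print('red',blobs(t,(0,160,90),(6,255,255),(160,190,205,235)),blobs(s,(0,160,90),(6,255,255),(220,150,260,195)))
print('hole',blobs(t,(8,110,60),(30,255,255),(274,170,294,196)))
print('steel',blobs(t,(0,0,110),(180,60,255),(262,155,302,205)),)
print('dark',blobs(t,(0,0,0),(180,255,85),(308,155,334,210)),'blk',blobs(t,(0,0,0),(180,255,45),(308,155,334,210)),blobs(s,(0,0,0),(180,255,45),(305,190,345,225)))
a=cv2.resize(t[140:260,135:400],None,fx=3,fy=3,interpolation=cv2.INTER_CUBIC)
b=cv2.resize(s[150:280,190:390],None,fx=3,fy=3,interpolation=cv2.INTER_CUBIC)[:,:]
cv2.imwrite('pics/c1.png',a[:,:,::-1]);cv2.imwrite('pics/c2.png',b[:,:,::-1])
E
```

```text
red [(np.int32(102), [173, 203, 15, 12], [179.2, 208.8])] [(np.int32(80), [235, 165, 8, 14], [238.1, 171.6])]
hole [(np.int32(69), [279, 177, 9, 10], [283.0, 181.4])]
steel [(np.int32(678), [270, 165, 26, 33], [282.8, 181.5])]
dark [(np.int32(138), [317, 170, 9, 17], [320.9, 178.2]), (np.int32(21), [317, 200, 6, 5], [320.0, 202.3])] blk [] [(np.int32(34), [321, 203, 7, 12], [323.5, 209.3])]
```

View pics/c1.png

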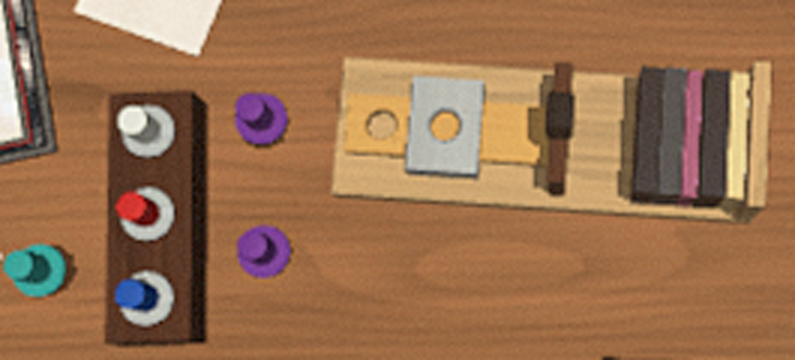

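View pics/c2.png

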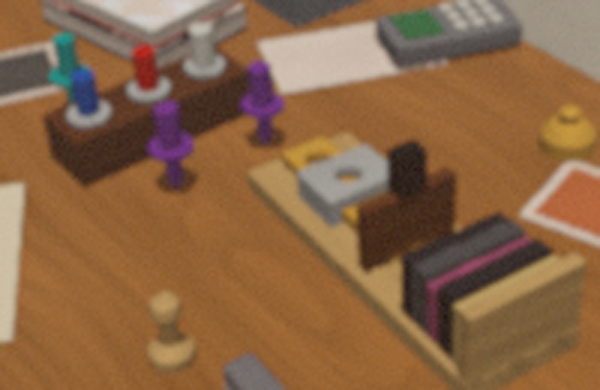

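The crops confirm the choice: the red pin stands in the middle of the dark stand (top px 179,209). The purple and turquoise pins stand loose. The bridge hole is at 283,181 and the black grip at 321,178.

Run:
```python
from h import *
np.set_printoptions(precision=1,suppress=True)
print('red2',*two((179.2,208.8),(238.1,171.6)), 'z84', onz('top',179.2,208.8,86))
print('hole',onz('top',283,181.4,52),onz('top',282.8,181.5,52))
print('hole side',onz('side',190+348/3,150+174/3,52))
g=(135+560/3,140+113/3); print('grip',onz('top',*g,125),two(g,(190+407/3,150+168/3)))
# trough axis from edges
P=lambda x,y,z:onz('top',135+x/3,140+y/3,z)
for a,b,z in(((345,60),(640,75),15),((333,194),(750,215),5),((564,64),(556,192),92),((413,77),(484,80),52),((407,172),(478,176),52),((413,77),(407,172),52),((484,80),(478,176),52)):
    A,B=P(*a,z),P(*b,z);d=A-B;print(A[:2],B[:2],np.degrees(np.arctan2(d[1],d[0])))
print('plate',P(564,64,92),P(556,192,92),'stand',P(107,95,54),P(195,93,54),P(107,342,54),P(193,340,54))
for q in((260,117),(264,250),(36,270),(145,130),(145,297)): print('other',P(*q,40)[:2])
```

```text
red2 [507.5 368.1  83.4] 3.342989986235025 z84 [505.6 368.   86. ]
hole [575.5 118.3  52. ] [575.2 118.8  52. ]
hole side [577.6 114.3  52. ]
grip [567.2  21.3 125. ] (array([570.5,  20.6, 114.2]), np.float64(2.269997523896881))
[642.5 207.6] [623.6 -50.1] 85.81136918368318
[525.5 218.9] [ 499.9 -141.9] 85.94989966631687
[615.2  16.9] [509.6  25.6] -4.693632660509854
[616.8 144.3] [612.9  84.3] 86.3259490666938
[535.3 149.5] [530.8  90.2] 85.58359622691692
[616.8 144.3] [535.3 149.5] -3.6586374818472263
[612.9  84.3] [530.8  90.2] -4.130496393841059
plate [615.2  16.9  92. ] [509.6  25.6  92. ] stand [606.1 402.7  54. ] [606.3 328.3  54. ] [398.7 395.2  54. ] [399.  324.7  54. ]
other [587.5 276. ]
other [473.6 270.7]
other [460.5 461.5]
other [578.2 373.8]
other [436.1 369.4]
```

```bash
python3 -m creep '0.022 -0.0245 0 0 0 0.043 100;0.022 -0.0245 0 0 0 0.043 100;0.022 -0.0245 0 0 0 0.043 100;0.022 -0.0245 0 0 0 0.043 100;0.022 -0.0245 0 0 0 0 100;0.022 -0.0245 0 0 0 0 100;0.022 -0.0245 0 0 0 0 100'
python3 -m creep '0.022 -0.0245 0 0 0 0 100;0.022 -0.0245 0 0 0 0 100;0.022 -0.0245 0 0 0 0 100;0.022 -0.0245 0 0 0 0 100;0.022 -0.0245 0 0 0 0 100;0.022 -0.0245 0 0 0 0 100;0.022 -0.0245 0 0 0 0 100'
python3 -m creep '0.022 -0.0245 0 0 0 0 100;0.022 -0.0245 0 0 0 0 100;0.022 -0.0245 0 0 0 0 100;0.022 -0.0245 0 0 0 0 100;0.022 -0.0245 0 0 0 0 100;0.022 -0.0245 0 0 0 0 100;0 0 0 0 0 0 100;0 0 0 0 0 0 100'
```

```text
time: 0.68
tool_pos: [280.3, 336.8, 292.0]
tcp_rot: [-3.141, -0.0, 3.072]
contact_force: [1.0, 0.3, -0.2]
grip_width: 91.7
finger_force: 0.0
time: 1.27
tool_pos: [434.4, 165.3, 292.0]
tcp_rot: [3.142, -0.0, 3.072]
contact_force: [0.1, 1.3, -1.0]
grip_width: 91.9
finger_force: 0.0
time: 1.93
tool_pos: [566.1, 18.5, 291.2]
tcp_rot: [3.141, -0.002, 3.069]
contact_force: [-0.6, -0.2, -0.2]
grip_width: 91.8
finger_force: 0.0
```

```bash
python3 -m creep '0.003 0.002 -0.025 0 0 0 100;0 0 -0.025 0 0 0 100;0 0 -0.025 0 0 0 100;0 0 -0.025 0 0 0 100;0 0 -0.015 0 0 0 100;0 0 -0.010 0 0 0 100;0 0 0 0 0 0 100'
python3 -m creep '0 0 0 0 0 0 0;0 0 0 0 0 0 0;0 0 0 0 0 0 0;0 0 0 0 0 0 0;0 0 0 0 0 0 0;0 0 0 0 0 0 0;0 0 0 0 0 0 0;0 0 0 0 0 0 0'
python3 - <<'E'
from h import *
im=viewer.capture('side');cv2.imwrite('pics/c3.png',cv2.resize(im[130:290,200:400],None,fx=3,fy=3)[:,:,::-1])
E
```

```text
time: 2.52
tool_pos: [567.1, 22.7, 165.3]
tcp_rot: [3.141, -0.004, 3.073]
contact_force: [-0.9, -0.7, -1.1]
grip_width: 91.7
finger_force: 0.0
time: 3.18
tool_pos: [568.7, 21.7, 167.4]
tcp_rot: [3.142, 0.0, 3.072]
contact_force: [-0.5, 0.2, -0.6]
grip_width: 42.9
finger_force: 0.0
```

View pics/c3.png

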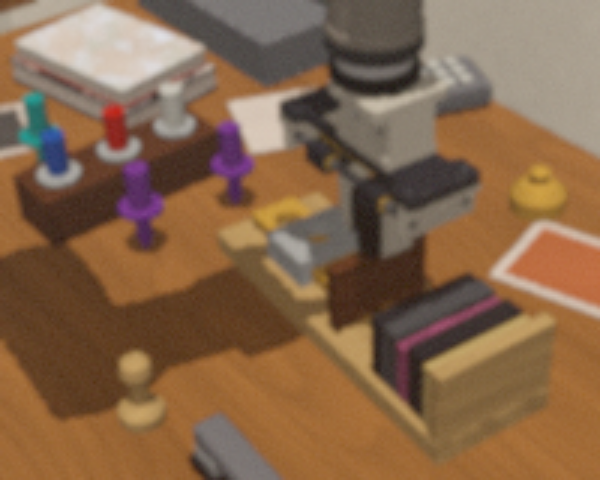

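The gripper straddles the black grip along the trough (crop ~(385,215)) and is still closing. Everything else is undisturbed.

```bash
python3 -m creep '0 0 0 0 0 0 0;0 0 0 0 0 0 0;0 0 0 0 0 0 0;0 0 0 0 0 0 0;0 0 0 0 0 0 0;0 0 0 0 0 0 0'
```

```text
time: 3.73
tool_pos: [568.7, 21.6, 167.2]
tcp_rot: [3.142, -0.0, 3.071]
contact_force: [0.3, -1.4, -0.1]
grip_width: 21.7
finger_force: 30.0
```

```bash
python3 -m creep '-0.0003 -0.005 0 0 0 0 0;-0.0004 -0.006 0 0 0 0 0;-0.0004 -0.006 0 0 0 0 0;-0.0004 -0.006 0 0 0 0 0;-0.0004 -0.006 0 0 0 0 0;-0.0004 -0.006 0 0 0 0 0;-0.0004 -0.005 0 0 0 0 0'
python3 -m creep '-0.0002 -0.003 0 0 0 0 0;-0.0002 -0.003 0 0 0 0 0;-0.0001 -0.002 0 0 0 0 0;0 0 0 0 0 0 0'
python3 -m creep '-0.0002 -0.002 0 0 0 0 0;-0.0001 -0.002 0 0 0 0 0;0 0 0 0 0 0 0'
```

```text
time: 4.32
tool_pos: [565.3, -19.0, 167.2]
tcp_rot: [3.141, -0.002, 3.071]
contact_force: [-4.4, 2.7, 3.0]
grip_width: 22.0
finger_force: 30.0
time: 4.65
tool_pos: [564.7, -27.2, 167.2]
tcp_rot: [-3.141, -0.002, 3.071]
contact_force: [-6.4, 0.0, 4.0]
grip_width: 21.7
finger_force: 30.0
time: 4.9
tool_pos: [564.3, -31.0, 167.2]
tcp_rot: [-3.141, -0.002, 3.071]
contact_force: [-5.3, 0.8, 2.8]
grip_width: 22.2
finger_force: 30.0
```

```bash
python3 -m creep '-0.0006 -0.002 0 0 0 0 0;-0.0002 0 0 0 0 0 0;0 0 0 0 0 0 0'
python3 -m creep '-0.0001 -0.001 0 0 0 0 0;-0.0001 -0.001 0 0 0 0 0;0 0 0 0 0 0 0'
python3 -m creep '-0.0001 -0.001 0 0 0 0 0;-0.0001 -0.001 0 0 0 0 0;0 0 0 0 0 0 0'
python3 -m creep '-0.0001 -0.001 0 0 0 0 0;-0.0001 -0.001 0 0 0 0 0;0 0 0 0 0 0 0'
```

```text
time: 5.15
tool_pos: [564.1, -33.0, 167.2]
tcp_rot: [-3.141, -0.001, 3.071]
contact_force: [-4.2, -0.9, 1.8]
grip_width: 22.1
finger_force: 30.0
time: 5.4
tool_pos: [564.0, -34.4, 167.2]
tcp_rot: [3.141, -0.001, 3.072]
contact_force: [-4.2, 1.4, 2.4]
grip_width: 21.8
finger_force: 30.0
time: 5.65
tool_pos: [563.9, -34.8, 167.2]
tcp_rot: [3.139, -0.0, 3.072]
contact_force: [-3.3, 8.9, 2.5]
grip_width: 21.9
finger_force: 30.0
time: 5.9
tool_pos: [563.9, -35.0, 167.2]
tcp_rot: [3.136, -0.0, 3.072]
contact_force: [-1.8, 16.5, 2.1]
grip_width: 22.2
finger_force: 30.0
```

```bash
python3 -m creep '0 0.002 0 0 0 0 0;0 0 0 0 0 0 100;0 0 0 0 0 0 100;0 0 0 0 0 0 100;0 0 0 0 0 0 100;0 0 0 0 0 0 100;0 0 0 0 0 0 100;0 0 0.010 0 0 0 100'
python3 -m creep '0 0 0.02 0 0 0 100;0 0 0.03 0 0 0 100;0 0 0.03 0 0 0 100;0 0 0.03 0 0 0 100;-0.004 0.031 0.01 0 0 0 100;-0.004 0.031 0 0 0 0 100;-0.004 0.031 0 0 0 0 100'
python3 -m creep '-0.004 0.031 0 0 0 0 100;-0.004 0.031 0 0 0 0 100;-0.004 0.031 0 0 0 0 100;-0.004 0.031 0 0 0 0 100;-0.004 0.031 0 0 0 0 100;-0.005 0.031 0 0 0 0 100;-0.005 0.031 0 0 0 0 100;-0.005 0.031 0 0 0 0 100'
python3 -m creep '-0.005 0.031 0 0 0 0 100;-0.005 0.031 0 0 0 0 100;0 0 0 0 0 0 100;0 0 0 0 0 0 100'
python3 - <<'E'
from h import *
t=viewer.capture('top');s=viewer.capture('side')
cv2.imwrite('pics/t1.png',t[:,:,::-1]);cv2.imwrite('pics/s1.png',s[:,:,::-1])
a=cv2.resize(t[150:220,240:400],None,fx=4,fy=4,interpolation=cv2.INTER_CUBIC)
b=cv2.resize(s[150:290,200:360],None,fx=4,fy=4,interpolation=cv2.INTER_CUBIC)[:310]
cv2.imwrite('pics/c4.png',np.vstack([a,b])[:,:,::-1])
E
```

```text
time: 6.57
tool_pos: [562.9, -36.3, 175.9]
tcp_rot: [3.141, -0.003, 3.072]
contact_force: [0.3, -0.1, -0.3]
grip_width: 64.3
finger_force: 0.0
time: 7.15
tool_pos: [551.9, 57.3, 299.4]
tcp_rot: [3.141, 0.004, 3.07]
contact_force: [0.5, 0.3, -0.2]
grip_width: 91.9
finger_force: 0.0
time: 7.82
tool_pos: [516.4, 306.2, 298.2]
tcp_rot: [3.141, 0.001, 3.072]
contact_force: [0.0, 0.3, -0.3]
grip_width: 92.1
finger_force: 0.0
time: 8.15
tool_pos: [506.1, 368.1, 297.6]
tcp_rot: [3.141, 0.0, 3.075]
contact_force: [-0.2, -0.2, 0.8]
grip_width: 92.4
finger_force: 0.0
```

View pics/c4.png

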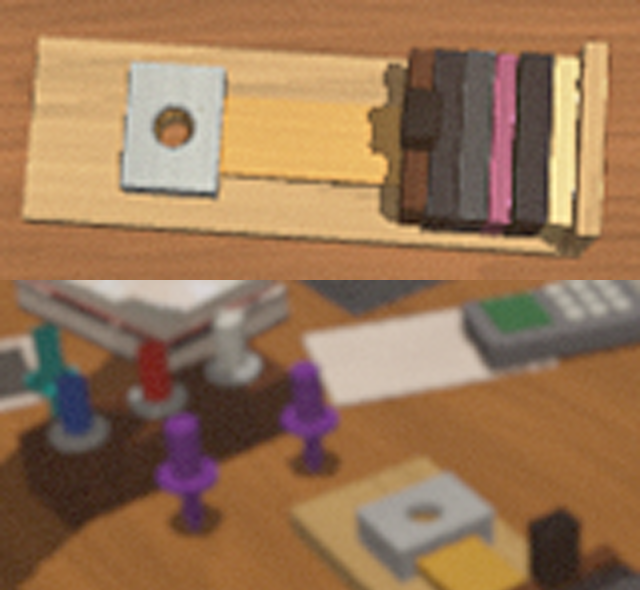

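Follower is against the books, holes aligned (top hole px 283.5,181.5; side px 306,208). Now the pin.

```bash
python3 -m creep '0 0 -0.03 0 0 0 100;0 0 -0.03 0 0 0 100;0 0 -0.03 0 0 0 100;0 0 -0.03 0 0 0 100;0 0 -0.02 0 0 0 100;0 0 -0.015 0 0 0 100;0 0 -0.009 0 0 0 100;0 0 0 0 0 0 100'
python3 -m creep '0 0 0 0 0 0 0;0 0 0 0 0 0 0;0 0 0 0 0 0 0;0 0 0 0 0 0 0;0 0 0 0 0 0 0;0 0 0 0 0 0 0;0 0 0 0 0 0 0;0 0 0 0 0 0 0'
python3 -m creep '0 0 0 0 0 0 0;0 0 0 0 0 0 0;0 0 0 0 0 0 0;0 0 0 0 0 0 0;0 0 0 0 0 0 0;0 0 0 0 0 0 0'
python3 - <<'E'
from h import *
print(two((283.5,181.5),(306.25,208.2)))
E
```

```text
time: 8.92
tool_pos: [506.6, 365.1, 131.6]
tcp_rot: [-3.14, -0.003, 3.07]
contact_force: [-1.4, -0.0, -0.4]
grip_width: 91.5
finger_force: 0.0
time: 9.58
tool_pos: [506.8, 366.8, 133.3]
tcp_rot: [3.141, 0.0, 3.072]
contact_force: [0.7, -0.5, 0.6]
grip_width: 43.4
finger_force: 0.0
time: 10.08
tool_pos: [506.8, 365.9, 133.3]
tcp_rot: [-3.14, -0.0, 3.072]
contact_force: [-0.9, -5.7, 2.9]
grip_width: 23.2
finger_force: 30.0
(array([577.4509939 , 116.24307408,  49.76620003]), np.float64(4.015868563567698))
```

```bash
python3 -m creep '0 -0.001 0.005 0 0 0 0;0 0 0.010 0 0 0 0;0 0 0.015 0 0 0 0;0 0 0.020 0 0 0 0;0 0 0.020 0 0 0 0;0 0 0.020 0 0 0 0;0 0 0.020 0 0 0 0;0 0 0.01 0 0 0 0'
python3 -m creep '0.003 -0.010 0 0 0 0 0;0.006 -0.020 0 0 0 0 0;0.007 -0.026 0 0 0 0 0;0.007 -0.026 0 0 0 0 0;0.007 -0.026 0 0 0 0 0;0.007 -0.026 0 0 0 0 0;0.007 -0.026 0 0 0 0 0;0.007 -0.026 0 0 0 0 0'
python3 -m creep '0.007 -0.026 0 0 0 0 0;0.006 -0.020 0 0 0 0 0;0.004 -0.012 0 0 0 0 0;0.001 -0.005 0 0 0 0 0;0 0 0 0 0 0 0;0 0 0 0 0 0 0;0 0 0 0 0 0 0'
python3 - <<'E'
from h import *
t=viewer.capture('top');s=viewer.capture('side')
a=cv2.resize(t[140:240,220:400],None,fx=3,fy=3)
b=cv2.resize(s[120:250,220:400],None,fx=4,fy=4,interpolation=cv2.INTER_CUBIC)
cv2.imwrite('pics/s2.png',s[:,:,::-1]);cv2.imwrite('pics/c5.png',b[:,:,::-1])
E
```

```text
time: 10.75
tool_pos: [507.4, 366.5, 256.9]
tcp_rot: [3.138, 0.004, 3.072]
contact_force: [0.1, -0.5, -1.1]
grip_width: 23.3
finger_force: 30.0
time: 11.42
tool_pos: [557.5, 177.8, 252.0]
tcp_rot: [-3.141, -0.002, 3.072]
contact_force: [0.9, 1.3, -1.5]
grip_width: 23.3
finger_force: 30.0
time: 12.0
tool_pos: [575.4, 117.8, 253.0]
tcp_rot: [3.141, -0.001, 3.073]
contact_force: [0.2, 0.7, -1.4]
grip_width: 23.4
finger_force: 30.0
```

View pics/c5.png

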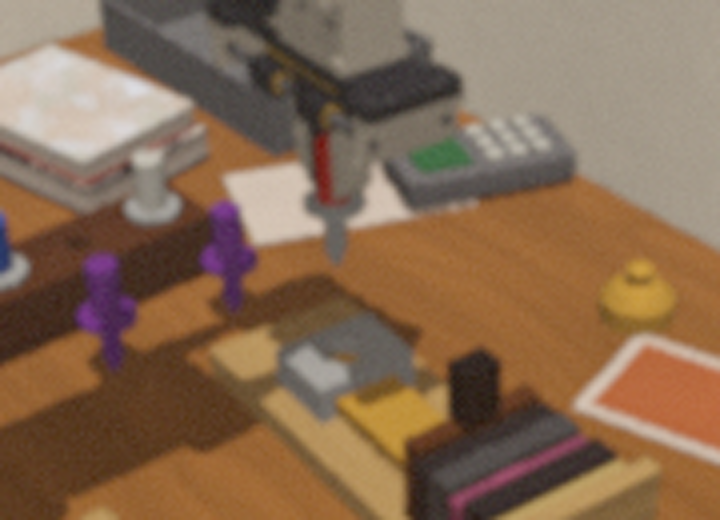

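The pin hangs upright, with its tip at side px ~(303.5,185.5), and the hole is at (306,208). I'll compare them through the same side camera to get the offset.

Run:
```python
from h import *
p=readout.get_obs()['tool_pos']
print(p,'tip exp',proj('side',[p[0],p[1],128]),'seen 303.5 185.5','hole exp at tool xy',proj('side',[p[0],p[1],52]),'seen 306.25 208.2')
for d in((5,0),(0,5)): print(d,proj('side',[p[0]+d[0],p[1]+d[1],52]))
```

```text
[575.47495708 117.90174196 253.24774558] tip exp (np.float64(303.73916370287617), np.float64(185.4850594839755)) seen 303.5 185.5 hole exp at tool xy (np.float64(304.63802517615085), np.float64(207.72454641761266)) seen 306.25 208.2
(5, 0) (np.float64(306.01448359393237), np.float64(207.05301419358938))
(0, 5) (np.float64(303.56613899013126), np.float64(206.93739451211846))
```

```bash
python3 -m creep '0.0005 -0.002 -0.010 0 0 0 0;0 0 -0.015 0 0 0 0;0 0 -0.015 0 0 0 0;0 0 -0.015 0 0 0 0;0 0 -0.015 0 0 0 0;0 0 -0.005 0 0 0 0;0 0 0 0 0 0 0'
python3 -m creep '0 0 -0.004 0 0 0 0;0 0 -0.004 0 0 0 0;0 0 -0.004 0 0 0 0;0 0 0 0 0 0 0'
python3 -m creep '0 0 -0.004 0 0 0 0;0 0 -0.004 0 0 0 0;0 0 -0.004 0 0 0 0;0 0 0 0 0 0 0'
```

```text
time: 12.68
tool_pos: [575.3, 115.0, 176.4]
tcp_rot: [-3.141, -0.004, 3.072]
contact_force: [0.7, -0.0, -0.8]
grip_width: 23.3
finger_force: 30.0
time: 13.02
tool_pos: [576.1, 114.7, 165.8]
tcp_rot: [3.142, -0.0, 3.072]
contact_force: [-0.5, -0.5, -0.1]
grip_width: 23.8
finger_force: 30.0
time: 13.35
tool_pos: [575.8, 114.7, 153.3]
tcp_rot: [-3.141, -0.002, 3.072]
contact_force: [-0.1, -0.5, -0.9]
grip_width: 23.5
finger_force: 30.0
```

No contact; tip is inside. Continue to seat.

```bash
python3 -m creep '0 0 -0.004 0 0 0 0;0 0 -0.004 0 0 0 0;0 0 -0.004 0 0 0 0;0 0 0 0 0 0 0'
python3 -m creep '0 0 -0.004 0 0 0 0;0 0 -0.003 0 0 0 0;0 0 0 0 0 0 0;0 0 0 0 0 0 0'
python3 -m creep '0 0 -0.001 0 0 0 0;0 0 -0.001 0 0 0 0;0 0 0 0 0 0 0'
```

```text
time: 13.68
tool_pos: [575.9, 114.7, 141.2]
tcp_rot: [-3.141, -0.002, 3.072]
contact_force: [-0.6, 0.6, -1.1]
grip_width: 23.2
finger_force: 30.0
time: 14.02
tool_pos: [576.2, 114.7, 135.0]
tcp_rot: [3.142, -0.0, 3.072]
contact_force: [-0.0, 0.3, -1.0]
grip_width: 23.5
finger_force: 30.0
time: 14.27
tool_pos: [576.3, 114.7, 133.2]
tcp_rot: [3.142, -0.0, 3.072]
contact_force: [-0.7, -0.6, -1.3]
grip_width: 23.0
finger_force: 30.0
```

```bash
python3 -m creep '0 0 -0.001 0 0 0 0;0 0 -0.001 0 0 0 0;0 0 0 0 0 0 0'
python3 -m creep '0 0 -0.001 0 0 0 0;0 0 0 0 0 0 0'
```

```text
time: 14.52
tool_pos: [576.3, 114.7, 131.3]
tcp_rot: [3.141, 0.0, 3.072]
contact_force: [0.7, 0.2, -0.5]
grip_width: 23.6
finger_force: 30.0
time: 14.68
tool_pos: [576.3, 114.7, 131.2]
tcp_rot: [3.141, 0.001, 3.072]
contact_force: [-3.1, -0.3, 7.1]
grip_width: 23.5
finger_force: 30.0
```

Seated at the expected height, with 7 N of contact. Release, retreat and check.

```bash
python3 -m creep '0 0 0.001 0 0 0 100;0 0 0 0 0 0 100;0 0 0 0 0 0 100;0 0 0 0 0 0 100;0 0 0 0 0 0 100;0 0 0 0 0 0 100;0 0 0 0 0 0 100;0 0 0 0 0 0 100'
python3 -m creep '0 0 0.02 0 0 0 100;0 0 0.03 0 0 0 100;0 0 0.03 0 0 0 100;0 0 0.03 0 0 0 100;0 0 0.03 0 0 0 100;-0.007 0.03 0.01 0 0 0 100;-0.007 0.03 0 0 0 0 100;-0.007 0.03 0 0 0 0 100'
python3 -m creep '-0.007 0.03 0 0 0 0 100;-0.007 0.03 0 0 0 0 100;-0.007 0.03 0 0 0 0 100;-0.007 0.03 0 0 0 0 100;-0.007 0.03 0 0 0 0 100;0 0 0 0 0 0 100;0 0 0 0 0 0 100'
python3 - <<'E'
from h import *
t=viewer.capture('top');s=viewer.capture('side')
a=cv2.resize(t[150:220,240:400],None,fx=4,fy=4,interpolation=cv2.INTER_CUBIC)
b=cv2.resize(s[150:290,220:380],None,fx=4,fy=4,interpolation=cv2.INTER_CUBIC)[:310]
cv2.imwrite('pics/c6.png',np.vstack([a,b])[:,:,::-1])
E
```

```text
time: 15.35
tool_pos: [576.3, 114.8, 131.2]
tcp_rot: [3.142, -0.0, 3.072]
contact_force: [-0.1, 0.7, -0.5]
grip_width: 72.2
finger_force: 0.0
time: 16.02
tool_pos: [555.4, 205.4, 282.6]
tcp_rot: [3.141, 0.003, 3.07]
contact_force: [0.2, 0.9, 0.0]
grip_width: 91.8
finger_force: 0.0
time: 16.6
tool_pos: [519.5, 356.1, 280.9]
tcp_rot: [-3.141, -0.0, 3.075]
contact_force: [-0.1, -0.7, -0.1]
grip_width: 91.8
finger_force: 0.0
```

View pics/c6.png

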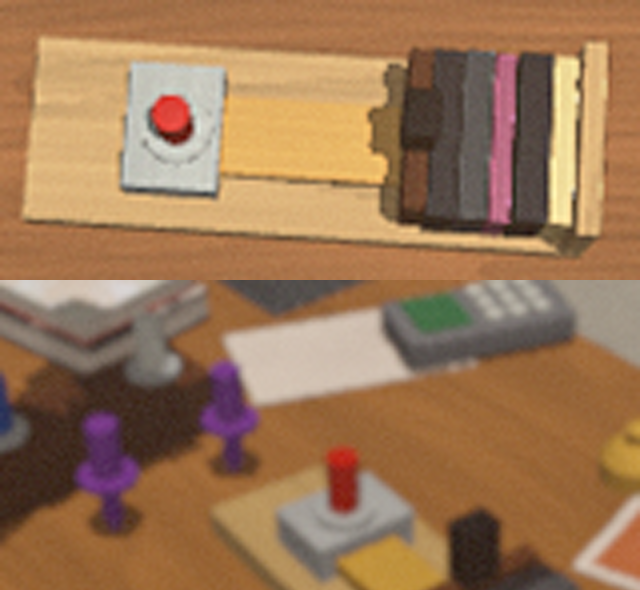

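The pin stands upright with its flange on the bridge (crop px 172,120 and 343,480), the follower is against the books, and the gripper is clear.

```bash
python3 -c "
from plant import order
print(order.close_job())"
```

```text
the job is handed in; nothing more can be done
None
```

The follower is home against the books, the red-knobbed pin sits through the bridge and tongue with its flange on the bridge, the gripper has let go, and the job was handed in at about 17 s on the robot's clock; no verdict came back.

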